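# Lock the cover board onto the grinding slab

### The job

Cover the granite grinding slab with its wooden board. Hold the board by its batten with the plain end raised, slip the tongue under the steel lip at the far end and push it gently fully home in the groove, then lower the plain end, without dropping it, so that the board lies flat and centred behind the near curb, and let go. Never force the board against the slab or its frame (keep well below 30 N), and leave the pot, jug, plate and scoop where they are.

Things in the scene. Friction and masses are not known exactly. Their poses are not given: they have to be found in the camera images.
- slab: Fixed grey granite grinding slab 320 x 180 x 60 mm (x, y, z); origin: centre of its underside; x runs to the far end, z up. A rigid steel keeper frame 150 mm wide is clamped on top: groove at the far end opening to -x, low curb at the near end, flat seats 64 mm above the slab's underside. The whole frame sits up to 10 mm off along slab x, hidden from all poses: feel or see it.
- groove (a point): Nominal middle of the groove's back at seat height: (105, 0, 64) mm in the slab, axes as the slab's; the true back is up to 10 mm before or behind it in x. Groove 14 mm deep (lip edge to back), 11 mm high (seat to lip's underside); lip 6 mm thick. The far seat reaches from the back 50 mm towards the curb, so 36 mm lie open before the lip. No side walls.
- curb (a point): Nominal middle of the curb's inner face at seat height: (-97.5, 0, 64) mm in the slab, axes as the slab's; truly shifted in x by the same amount as the groove. Curb 10 mm above the near seat (30 mm wide), 6 mm thick. Groove's back to curb 202.5 mm, so the 200 mm long board has 2.5 mm to spare; lip edge to curb only 188.5 mm.
- board: Loose wooden board, 0.2 to 0.45 kg, flat on the bench. Plank 180 x 130 x 16 mm (x, y, z); origin: centre of the plank's underside. At its +x end a tongue sticks out 20 mm, 6 mm thick, full width, flush with the underside: 200 mm long in all. On top a dark batten handle 24 (x) x 90 (y) x 30 mm tall, centred at x = +20 mm; grip it across its 24 mm.
- tongue (a point): Middle of the lower edge of the tongue's tip, (110, 0, 0) mm in the board's frame; axes as the board's.
- near_edge (a point): Middle of the lower edge of the board's other (plain) end, (-90, 0, 0) mm in the board's frame; axes as the board's.
- handle (a point): Middle of the top of the batten handle, (20, 0, 46) mm in the board's frame; axes as the board's.
- pot: Bystander: open aluminium pot, 150 mm across, 85 mm tall; origin at the centre of its underside.
- jug: Bystander: blue plastic jug with lid and side handle, 116 mm across, 194 mm tall; origin at the centre of its underside.
- plate: Bystander: steel plate, 170 mm across, 14 mm tall; origin at the centre of its underside.
- scoop: Bystander: wooden scoop lying on the bench, 230 mm long, 60 mm wide, 30 mm tall; origin under the scoop's box end, handle towards its -x.
There are look-alikes about, which are no part of the job. Of the things like the board, leave any that is orange; of the rest the larger one is meant.

How it is judged (in metres and radians):
On the way:
1. the tongue reaches the groove, down on and bearing on the steel frame, while the plain end is still raised clear of the curb (x of tongue in the frame of slab between 0.0915 and 0.1165 m and z of tongue in the frame of slab between 0.059 and 0.071 m and z of near_edge in the frame of slab above 0.075 m and angle between board's own z axis and vertical between 0.06 and 0.45 rad and contact force between board and slab above 0.5 N), for 0.15 s.
At the end, for the whole second after the job is handed in: The board is released and at rest, level within 0.025 rad, both ends within 3 mm of seat height (so tongue under the lip, plain end behind the curb), tongue tip 91.5 to 116.5 mm along the slab's x, within 15 mm of its middle line, square to it within 0.06 rad (x of tongue in the frame of slab between 0.0915 and 0.1165 m and z of tongue in the frame of slab between 0.061 and 0.067 m and z of near_edge in the frame of slab between 0.061 and 0.067 m and y of tongue in the frame of slab between -0.015 and 0.015 m and angle between board's own z axis and vertical below 0.025 rad and angle between the x axis of board and the x axis of slab, either way round below 0.06 rad and linear speed of board below 0.01 m/s and angular speed of board below 0.05 rad/s); the robot touches nothing.
It fails at once if the board is pressed or dropped against the slab or its frame with more than 30 N (contact force between board and slab above 30 N).
It fails at once if a bystander (pot, jug, plate, scoop) is moved more than 20 mm (distance of any of pot, jug, plate, scoop from where it was at the start of the episode above 0.02 m).
It also fails if it takes over 64 s, if anything falls off the work surface, if the arm or the gripper's body presses on something with over 40 N, if the wrist force passes 120 N, or if a joint passes its speed limit or range.

### The arm

A 7-joint arm with a two-finger parallel gripper is mounted at the origin on the work surface. World frame = base frame: x ahead of the robot, y to its left, z up, the work surface at z = 0. Lengths are in m, angles in degrees, forces in N, time in s.
With the tool pointing down it reaches from about 0.35 to 0.9 m from the base axis. Payload 19.9 kg.
Tool frame: the origin (TCP) lies midway between the tips of the shut fingers; the grasp point (between the pads) lies robot.tcp_to_grasp behind it (robot.tcp_to_grasp is the distance from the TCP to the grasp point, in m); z points along the fingers, y is the line along which they close (so a half turn about z gives the same grasp; the last joint's range is limited). The gripper opens to 94 mm and grips with 3 to 60 N. Pads are 16 mm wide; open, the fingers measure 119 mm over their backs; the gripper's body (75 mm by 177 mm) begins 78 mm behind the grasp point.
Start: joints at [-76.117, 23.915, -0.59, 92.452, 0.269, 63.638, -3.037], TCP at [0.175, 0.6, 0.205] pointing down, gripper open.
Joint ranges: [-161.28, 161.28], [-22.2, 115.67], [-73.04, 71.86], [3.21, 147.25], [-68.34, 248.33], [10.77, 114.83], [-161.83, 161.83]. Speed limits (degrees/s): [108.29, 108.29, 136.94, 136.94, 172.46, 172.46, 172.46].

### API

Orientations are given as a 3x3 rotation matrix whose columns are the frame's x, y, z axes.
In Python, from station import read_state, get_image, camera_info, robot, find_in gives the robot as it stands.
- The arm moves only by the tool servo_tool, never from a script. Its argument "commands" is a list of rows, each an object of numbers: "wx", "wy", "wz": the turn, a rotation vector about the tool's x, y, z in degrees; "dx", "dy", "dz": the shift along the tool's x, y, z in mm; "claw": the finger opening in mm, from 0 to 94. A call has 1 to 8 rows; each row shifts and turns the commanded pose from where the row before left it, along the tool's axes as they then stand; what a row does not reach is not made up. A row lasts 1/8 s, in which the tool goes at most 62.5 mm and 10.7 degrees, less where a joint would pass 70% of its speed; a pose out of reach is approached as far as the arm can. A call is refused whole if a number of a shift passes 62.5 or a number of a turn 10.7, either way. A call with a gripper value outside its range is refused whole. The fingers move at their own pace and stop on an object; "newtons" is the grip in N (left out, the last holds). Time passes only in rows, so rows that do not move let the fingers close. It gives the time, the measured TCP pose, the force, the opening and the grip force at its end, in the units of the state.
- read_state(): the state, without advancing time (a new reading comes with each control period).
- get_image(name): name is "scene" or "top" or "wrist"; returns (picture, depth): 420x560x3 uint8, red, green, blue; 420x560 float32, m along the optical axis (not along the pixel's ray), 0 where there is no reading.
- camera_info(name): a dict with "fx", "fy", "cx", "cy" (pixels), "dist_coeffs" ([k1, k2, p1, p2, k3] as OpenCV has them; the pictures are not rectified), "cam_to_world" (4x4, takes a point from camera to world coordinates); the wrist camera has in their place "T_tool_cam" (4x4, takes a point from camera to tool coordinates, whose origin is the TCP and whose axes are the flange's). Camera axes: x right, y up, looking along -z (the intrinsics and any distortion apply to the point x, -y, -z); pixel columns grow to the right and rows downward; lengths in m; the calibration is good to about 2 mm. A picture is of the moment at which its call begins: read the wrist's pose just before it. camera_info takes no time and is no camera call.
- robot.finish_job(): hands the job in; it is judged then, once.
Trained networks look in the newest picture that a camera, given by its name, has taken for a name from the list of things; names that differ only in an ending like _2 or _b are one class to them, and where a whole thing is asked for, a point or a joint stands for the part that bears it (a point fixed in the world has none). Each returns a list of dicts, best first, with "score" (0 to 1); they miss things now and then, are a little off and sometimes report something else, mostly with a low value. They report only what shows in the picture. A call takes as long as a camera call. They do not tell look-alikes from the thing itself.
- find_in(camera, thing): "bbox" ([left, top, right, bottom] in pixels, round what is visible of it).
The state is a dict: "t": time; "joint_positions": joint angles; "qvel": joint speeds; "effort": joint torques, N m; "tcp_pos": TCP position; "tool_rot": TCP orientation; "wrist_force": force on the tool from outside, world axes, zero at the start; "torque": the same for the moment, N m; "grip_width": opening from 0.0 (shut) to 1.0 (fully open); "finger_force": force on a finger pad.
Only numpy, scipy, OpenCV 4.12 (cv2) and the standard library are available. Lean on these libraries where they do the work, as an engineer would, in place of code of your own. Each camera call takes 0.05 s, during which the arm holds its last target. There are 200 camera calls.

## Working session

There is one attempt and no reset: what is moved stays moved. The work goes in short steps, Python scripts to look and compute and a tool call to move; the robot and the scene stay as the last step left them, time stands still between calls to the robot, and variables do not carry over. Pictures are saved under pics/ and viewed, at most 10 in all, crops included, and the job is handed in when it is done.

Besides the shell and the picture viewer there is one more tool, called after ">>>" as name([rows], argument=value, ...), one row to a line, values as JSON. servo_tool: Moves the arm, as the interface text tells. Its arguments: {"type":"object","properties":{"commands":{"type":"array","items":{"type":"object","properties":{"wx":{"type":"number"},"wy":{"type":"number"},"wz":{"type":"number"},"dx":{"type":"number"},"dy":{"type":"number"},"dz":{"type":"number"},"claw":{"type":"number"}}}},"newtons":{"type":"number"}},"required":["commands"]}

```bash
mkdir -p pics; ls; cat > h.py <<'E'
import numpy as np, cv2, json
from station import read_state, get_image, camera_info, robot, find_in
def save(n,img): cv2.imwrite('pics/'+n, cv2.cvtColor(np.ascontiguousarray(img),cv2.COLOR_RGB2BGR))
def pose(cam, st=None):
    ci=camera_info(cam)
    if 'cam_to_world' in ci: return ci,np.array(ci['cam_to_world'])
    st=st or read_state(); T=np.eye(4); T[:3,:3]=st['tool_rot']; T[:3,3]=st['tcp_pos']
    return ci,T@np.array(ci['T_tool_cam'])
def K(ci): return np.array([[ci['fx'],0,ci['cx']],[0,ci['fy'],ci['cy']],[0,0,1.]])
def cloud(ci,T,depth):
    h,w=depth.shape; u,v=np.meshgrid(np.arange(w),np.arange(h))
    p=cv2.undistortPoints(np.stack([u,v],-1).reshape(-1,1,2).astype(np.float64),K(ci),np.array(ci['dist_coeffs'])).reshape(h,w,2)
    c=np.stack([p[...,0]*depth,-p[...,1]*depth,-depth],-1)
    P=c@T[:3,:3].T+T[:3,3]; P[depth<=0]=np.nan
    return P
def px(ci,T,P):
    P=np.atleast_2d(P); c=(P-T[:3,3])@T[:3,:3]; c=c*[1,-1,-1]
    return cv2.projectPoints(c,np.zeros(3),np.zeros(3),K(ci),np.array(ci['dist_coeffs']))[0].reshape(-1,2)
E
python3 - <<'E'
from h import *
out={}
for n in ['scene','top']:
    im,d=get_image(n); save(n+'0.png',im); ci,T=pose(n); np.savez('/tmp/%s0.npz'%n,im=im,d=d,P=cloud(ci,T,d))
    print(n,T.round(3).tolist(),ci['fx'])
    for t in ['board','slab','pot','jug','plate','scoop']:
        print(t,[(np.round(r['bbox']).astype(int).tolist(),round(r['score'],2)) for r in find_in(n,t)])
print(read_state()['t'],robot.tcp_to_grasp, camera_info('wrist')['T_tool_cam'])
E
```

```text
pics
scene [[0.682, -0.478, 0.553, 1.255], [0.731, 0.437, -0.524, -0.681], [0.009, 0.762, 0.647, 0.964], [0.0, 0.0, 0.0, 1.0]] 449.7733116619294
board [([305, 180, 366, 228], 0.97), ([272, 138, 321, 175], 0.9), ([387, 202, 431, 238], 0.73)]
slab [([176, 227, 301, 328], 0.86)]
pot [([312, 238, 371, 301], 0.88)]
jug [([370, 120, 405, 178], 0.7)]
plate [([226, 200, 282, 229], 0.84)]
scoop [([86, 293, 169, 336], 0.63), ([300, 180, 364, 226], 0.61)]
top [[0.007, 0.984, -0.177, 0.271], [-1.0, 0.004, -0.017, -0.007], [-0.016, 0.177, 0.984, 1.419], [0.0, 0.0, 0.0, 1.0]] 514.2519770685099
board [([152, 105, 209, 166], 0.97), ([135, 275, 216, 346], 0.84), ([179, 168, 249, 250], 0.59)]
slab [([327, 132, 422, 256], 0.98)]
pot [([258, 93, 336, 151], 0.69)]
jug [([64, 183, 129, 230], 0.78)]
plate [([267, 225, 329, 288], 0.69)]
scoop [([444, 194, 489, 273], 0.79)]
0.7 0.0188 [[-4.51560184e-04  9.72674530e-01  2.32172467e-01  6.68534168e-02]
 [ 9.99999821e-01  5.30102925e-04 -2.75904853e-04  7.86639889e-04]
 [-3.91440927e-04  2.32172301e-01 -9.72674596e-01 -1.80479409e-01]
 [ 0.00000000e+00  0.00000000e+00  0.00000000e+00  1.00000000e+00]]
```

View pics/top0.png

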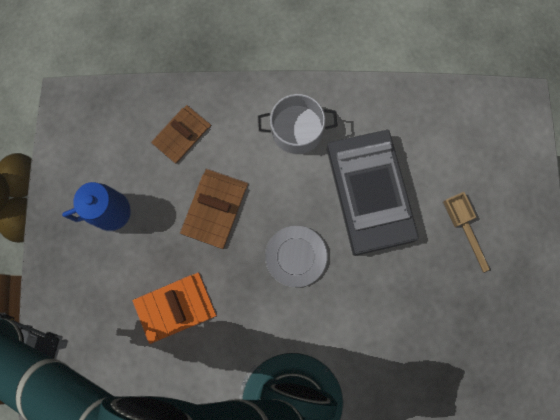

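View pics/scene0.png

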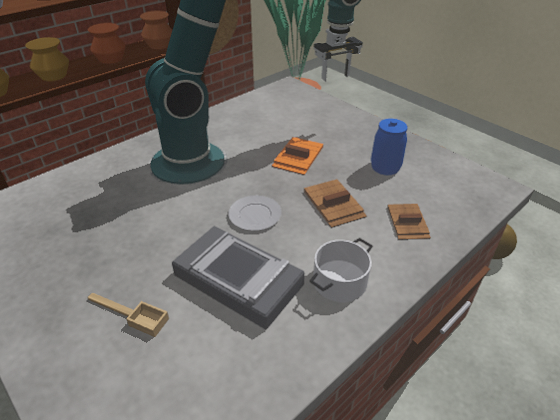

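The top view shows three look-alikes: an orange board at (175,308), a small brown one at (182,133) and a larger brown one at (215,208). I choose the larger brown one. The slab is at (373,192) with the lip at its upper (far) end. Next I measure poses and crop in on the board.

```bash
cat >> h.py <<'E'
def rect(pts):
    (c,s,a)=cv2.minAreaRect((pts[:,:2]*1000).astype(np.float32)); return np.round(c,1),np.round(s,1),round(a,1)
E
python3 - <<'E'
from h import *
for n,bb,sb in [('top',(175,165,252,252),(322,125,425,260)),('scene',(300,176,368,230),(170,222,308,330))]:
    z=np.load('/tmp/%s0.npz'%n); P=z['P']; im=z['im']
    f=P[...,2]; print(n,'bench z',np.nanmedian(f))
    hsv=cv2.cvtColor(im,cv2.COLOR_RGB2HSV)
    for nm,b in [('board',bb),('slab',sb)]:
        m=np.zeros(f.shape,bool); m[b[1]:b[3],b[0]:b[2]]=1
        if nm=='board':
            br=m&(hsv[...,1]>80)&(hsv[...,0]<25)
            for lo,hi in [(.002,.010),(.011,.022),(.038,.055)]:
                q=P[br&(f>lo)&(f<hi)]; print(nm,lo,hi,len(q),rect(q) if len(q)>5 else '',np.median(q[:,2]) if len(q) else '')
        else:
            for lo,hi in [(.05,.1),(.055,.0625),(.0625,.068),(.07,.078),(.078,.09)]:
                q=P[m&(f>lo)&(f<hi)]; print(nm,lo,hi,len(q),rect(q) if len(q)>5 else '',np.median(q[:,2]) if len(q) else '')
im=np.load('/tmp/top0.npz')['im']
a=cv2.resize(im[95:265,125:265],None,fx=3.4,fy=3.4,interpolation=cv2.INTER_CUBIC)
save('crop0.png',a)
E
```

```text
top bench z -0.00038673171188119415
board 0.002 0.01 261 (array([532.3, 222.6]), array([129.4, 199.2]), 71.3) 0.006564073068570542
board 0.011 0.022 2426 (array([531.4, 222.7]), array([131.1, 196.9]), 71.3) 0.01614426958005688
board 0.038 0.055 294 (array([542.6, 218.3]), array([91.9, 24.4]), 71.0) 0.04553033117098282
slab 0.05 0.1 7468 (array([ 600.3, -207.1]), array([373.5, 187.5]), 13.4) 0.061010897063094593
slab 0.055 0.0625 4442 (array([ 574.6, -215.7]), array([318.5, 180.2]), 13.2) 0.059610771992067546
slab 0.0625 0.068 1936 (array([ 596.2, -208.3]), array([354.1, 173.4]), 13.7) 0.06421059543888175
slab 0.07 0.078 257 (array([ 623.3, -199.1]), array([307.4, 160.7]), 17.6) 0.07449372989203362
slab 0.078 0.09 351 (array([ 627.2, -203.6]), array([311.2, 161.7]), 19.8) 0.08138512670683196
scene bench z -0.001244196039805745
board 0.002 0.01 183 (array([549.9, 218.1]), array([133.4, 171.2]), 71.0) 0.005251458008794119
board 0.011 0.022 1045 (array([529.7, 222.2]), array([133.8, 196.4]), 70.5) 0.015022490266047961
board 0.038 0.055 126 (array([541.8, 217.5]), array([91. , 27.7]), 71.9) 0.04497067645863173
slab 0.05 0.1 5990 (array([ 578. , -218.1]), array([319.1, 179.2]), 13.2) 0.06012126110829241
slab 0.055 0.0625 4199 (array([ 578.4, -218.2]), array([316.6, 176. ]), 13.1) 0.05937700055595552
slab 0.0625 0.068 899 (array([ 580.1, -217.5]), array([306.2, 164.7]), 12.5) 0.06384681610489074
slab 0.07 0.078 217 (array([ 585.3, -214.4]), array([217.3, 150.9]), 12.8) 0.07327737575564108
slab 0.078 0.09 347 (array([ 680.5, -193.2]), array([ 22.1, 150.2]), 13.3) 0.08020003319216307
```

View pics/crop0.png

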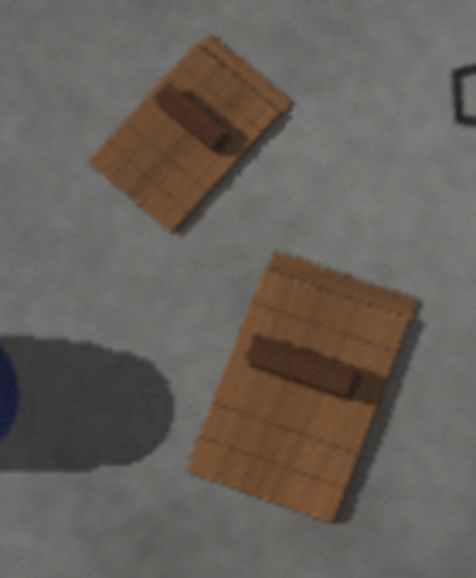

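The crop shows the larger brown board, its tongue step at its upper (far) end and its batten at about (305,365). It is not orange and it measures 197 x 131 mm, which fits. Board yaw is about -19°, handle at about (0.542, 0.219). Now the frame's offset from the existing depth, plus a motion helper.

```bash
cat >> h.py <<'E'
from scipy.spatial.transform import Rotation as Rn
def rz(a): return Rn.from_euler('z',a,degrees=True).as_matrix()
def Rtool(yaw, tilt=0, s=1):
    """tool gripping a board of yaw; plain end raised by tilt deg; tool y = s*board x"""
    B=rz(yaw)@Rn.from_euler('y',tilt,degrees=True).as_matrix()
    y=s*B[:,0]; z=-B[:,2]; return np.stack([np.cross(y,z),y,z],1)
def plan(p,R=None):
    s=read_state(); R0=np.array(s['tool_rot']); R=R0 if R is None else R
    rv=Rn.from_matrix(R0.T@R).as_rotvec(degrees=True); d=(np.array(p)-s['tcp_pos'])*1000
    print('t',round(s['t'],2),'tcp',np.round(s['tcp_pos'],4),'turn',rv.round(2),'shift before turn',(R0.T@d).round(1),'after turn',(R.T@d).round(1),'F',np.round(s['wrist_force'],1))
E
python3 - <<'E'
from h import *
s=read_state(); print(np.round(s['tool_rot'],3).tolist(), s['wrist_force'])
yaw=13.2
for n in ['top','scene']:
    P=np.load('/tmp/%s0.npz'%n)['P']; q=P[np.isfinite(P[...,2])]
    l=(q-[.578,-.2175,0])@rz(yaw)*1000; m=(abs(l[:,0])<175)&(abs(l[:,1])<95)&(l[:,2]>48); l=l[m]
    c=rect(l/1000); print(n,c)
    for a in range(-120,135,3):
        k=l[(l[:,0]>=a)&(l[:,0]<a+3)&(abs(l[:,1])<60)]
        if a<-80 or a>45: print(a,len(k),np.round(np.percentile(k[:,2],[10,50,90]),1) if len(k) else '',end=' | ')
    print()
for s in (1,-1): plan([.542,.219,.2],Rtool(-19,0,s))
E
```

```text
[[-0.96, 0.28, 0.0], [0.28, 0.96, -0.0], [-0.0, -0.0, -1.0]] [1.02602598 0.18280623 0.20790843]
top (array([-1.9,  2. ]), array([321.3, 182.1]), 0.1)
-120 48 [55.8 60.1 63.7] | -117 46 [56.  60.2 63.9] | -114 52 [55.9 60.  63.1] | -111 47 [58.4 60.7 63.5] | -108 51 [56.6 60.2 64.8] | -105 50 [56.9 60.9 64.4] | -102 63 [57.2 60.8 72.5] | -99 63 [64.5 73.8 77.2] | -96 43 [70.6 73.  76.3] | -93 35 [61.2 65.5 69.3] | -90 44 [59.6 64.1 66.9] | -87 54 [61.7 64.8 67.3] | -84 48 [60.6 63.7 67.3] | -81 45 [59.6 63.9 66.8] | 48 37 [56.4 60.9 63.2] | 51 50 [55.3 60.2 64. ] | 54 43 [56.3 60.2 63.9] | 57 59 [57.3 60.9 66.4] | 60 52 [58.9 63.9 67.7] | 63 37 [60.3 63.8 67.2] | 66 52 [59.1 64.  67.3] | 69 48 [59.6 63.1 67.5] | 72 43 [60.5 64.1 67.7] | 75 47 [60.2 62.8 67.1] | 78 45 [60.3 63.8 66.7] | 81 49 [60.5 63.6 68. ] | 84 44 [59.7 63.7 67.4] | 87 47 [60.5 64.6 67.3] | 90 49 [61.5 64.2 67.9] | 93 80 [61.9 74.3 82.5] | 96 76 [62.2 79.3 84.1] | 99 44 [76.5 80.2 85.3] | 102 49 [77.7 81.2 84.1] | 105 42 [76.4 80.9 84.5] | 108 46 [76.  81.1 84. ] | 111 43 [76.6 80.8 84.3] | 114 8 [73.9 77.4 80.4] | 
[... 869 characters left out ...]
4 [61.3 63.8 65.3] | 87 0  | 90 0  | 93 16 [78.4 79.5 80.9] | 96 43 [78.3 80.  82. ] | 99 44 [78.1 80.4 82. ] | 102 42 [78.4 79.8 82.2] | 105 45 [77.5 79.3 82.3] | 108 40 [77.9 79.8 82.4] | 111 86 [60.4 75.6 81.6] | 114 146 [58.3 69.6 79.3] | 117 37 [57.2 59.  61.8] | 120 46 [56.9 59.1 60.9] | 123 44 [56.7 59.3 61.9] | 126 40 [57.6 59.4 61.3] | 129 46 [57.3 59.4 61.5] | 132 48 [55.8 59.3 61.9] | 
t 0.7 tcp [0.175  0.6    0.2054] turn [-0.    0.   92.74] shift before turn [-459.  -263.     5.5] after turn [-240.7  471.1    5.4] F [1.  0.2 0.2]
t 0.7 tcp [0.175  0.6    0.2054] turn [ -0.    -0.   -87.26] shift before turn [-459.  -263.     5.5] after turn [ 240.7 -471.1    5.4] F [1.  0.2 0.2]
```

>>> servo_tool([
  {"wz": 10.6, "dz": -3},
  {"wz": 10.6, "dz": -3},
  {"wz": 10.6, "dz": -3},
  {"wz": 10.6, "dz": -3},
  {"wz": 10.6, "dz": -3},
  {"wz": 10.6},
  {"wz": 10.6},
  {"wz": 10.6},
])

```text
invalid input
```

>>> servo_tool([
  {"wz": 7.9, "claw": 94},
  {"dx": -24, "dy": 47},
  {"dx": -24, "dy": 47},
  {"dx": -24, "dy": 47},
  {"dx": -24, "dy": 47},
  {"dx": -24, "dy": 47},
  {"dx": -24, "dy": 47},
  {"dx": -24, "dy": 47},
])

```text
invalid input
```

```bash
python3 - <<'E'
from h import *
plan([.542,.219,.2],Rtool(-19))
E
```

```text
t 0.7 tcp [0.175  0.6    0.2054] turn [-0.    0.   92.74] shift before turn [-459.  -263.     5.5] after turn [-240.7  471.1    5.4] F [1.  0.2 0.2]
```

>>> servo_tool([
  {"dx": 0, "dy": 0, "dz": -3, "wx": 0, "wy": 0, "wz": 10, "claw": 94},
])

```text
t: 0.82
tcp_pos: [0.1751, 0.5998, 0.2083]
tool_rot: [[-0.896, 0.445, -0.0], [0.445, 0.896, -0.0], [0.0, -0.0, -1.0]]
wrist_force: [0.3, -0.1, 0.8]
grip_width: 0.999
finger_force: 0.0
```

>>> servo_tool([
  {"dx": 0, "dy": 0, "dz": -3, "wx": 0, "wy": 0, "wz": 10.4, "claw": 94},
  {"dx": 0, "dy": 0, "dz": -3, "wx": 0, "wy": 0, "wz": 10.4, "claw": 94},
  {"dx": 0, "dy": 0, "dz": -3, "wx": 0, "wy": 0, "wz": 10.4, "claw": 94},
  {"dx": 0, "dy": 0, "dz": -3, "wx": 0, "wy": 0, "wz": 10.4, "claw": 94},
  {"dx": 0, "dy": 0, "dz": 0, "wx": 0, "wy": 0, "wz": 10.4, "claw": 94},
  {"dx": 0, "dy": 0, "dz": 0, "wx": 0, "wy": 0, "wz": 10.4, "claw": 94},
  {"dx": 0, "dy": 0, "dz": 0, "wx": 0, "wy": 0, "wz": 10.4, "claw": 94},
  {"dx": 0, "dy": 0, "dz": 0, "wx": 0, "wy": 0, "wz": 9.9, "claw": 94},
])

```text
t: 1.82
tcp_pos: [0.1749, 0.6, 0.2205]
tool_rot: [[0.33, 0.944, -0.0], [0.944, -0.33, -0.0], [-0.0, 0.0, -1.0]]
wrist_force: [-0.4, 0.7, 0.4]
grip_width: 1.002
finger_force: 0.0
```

>>> servo_tool([
  {"dx": -24, "dy": 47, "dz": 0, "wx": 0, "wy": 0, "wz": 0, "claw": 94},
  {"dx": -24, "dy": 47, "dz": 0, "wx": 0, "wy": 0, "wz": 0, "claw": 94},
  {"dx": -24, "dy": 47, "dz": 0, "wx": 0, "wy": 0, "wz": 0, "claw": 94},
  {"dx": -24, "dy": 47, "dz": 0, "wx": 0, "wy": 0, "wz": 0, "claw": 94},
  {"dx": -24, "dy": 47, "dz": 0, "wx": 0, "wy": 0, "wz": 0, "claw": 94},
  {"dx": -24, "dy": 47, "dz": 0, "wx": 0, "wy": 0, "wz": 0, "claw": 94},
  {"dx": -24, "dy": 47, "dz": 0, "wx": 0, "wy": 0, "wz": 0, "claw": 94},
  {"dx": -24, "dy": 47, "dz": 0, "wx": 0, "wy": 0, "wz": 0, "claw": 94},
])

```text
t: 2.82
tcp_pos: [0.4692, 0.295, 0.2207]
tool_rot: [[0.325, 0.946, 0.0], [0.946, -0.325, 0.0], [0.0, 0.0, -1.0]]
wrist_force: [0.3, 0.9, -0.1]
grip_width: 0.996
finger_force: 0.0
```

```bash
python3 - <<'E'
from h import *
plan([.542,.219,.2],Rtool(-19))
E
```

```text
t 2.83 tcp [0.4692 0.295  0.2207] turn [ 0.01 -0.03  0.06] shift before turn [-48.3  93.5  20.7] after turn [-48.2  93.6  20.7] F [ 0.3  0.9 -0.1]
```

>>> servo_tool([
  {"dx": -24, "dy": 47, "dz": 0, "wx": 0, "wy": 0, "wz": 0, "claw": 94},
  {"dx": -24, "dy": 47, "dz": 0, "wx": 0, "wy": 0, "wz": 0, "claw": 94},
  {"dx": 0, "dy": 0, "dz": 0, "wx": 0, "wy": 0, "wz": 0, "claw": 94},
])

```text
t: 3.2
tcp_pos: [0.5438, 0.2164, 0.2205]
tool_rot: [[0.33, 0.944, 0.001], [0.944, -0.33, -0.001], [-0.001, 0.001, -1.0]]
wrist_force: [0.1, 1.0, -0.9]
grip_width: 1.0
finger_force: 0.0
```

```bash
cat > wb.py <<'E'
from h import *
s=read_state(); im,d=get_image('wrist'); ci,T=pose('wrist',s); P=cloud(ci,T,d); f=P[...,2]
import sys; save(sys.argv[1],im)
hsv=cv2.cvtColor(im,cv2.COLOR_RGB2HSV); br=(hsv[...,1]>60)&(hsv[...,0]<25)
near=np.hypot(P[...,0]-.532,P[...,1]-.222)<.14
for lo,hi in [(.002,.010),(.011,.022),(.038,.055)]:
    q=P[br&near&(f>lo)&(f<hi)]; print(lo,len(q),rect(q) if len(q)>5 else '',np.median(q[:,2]) if len(q) else '')
plan([.542,.219,.2],Rtool(-19))
E
python3 wb.py w1.png
```

```text
0.002 1253 (array([531. , 222.1]), array([134.1, 204.4]), 70.9) 0.007292888759063532
0.011 11246 (array([523.5, 226.8]), array([129.2, 179.9]), 70.7) 0.017342345773751128
0.038 1377 (array([542.2, 219.9]), array([90. , 23.6]), 70.1) 0.04729252340042317
t 3.25 tcp [0.5424 0.2187 0.2203] turn [ 0.02  0.03 -0.13] shift before turn [ 0.1 -0.4 20.3] after turn [ 0.1 -0.4 20.3] F [-0.1  1.6 -0.7]
```

View pics/w1.png

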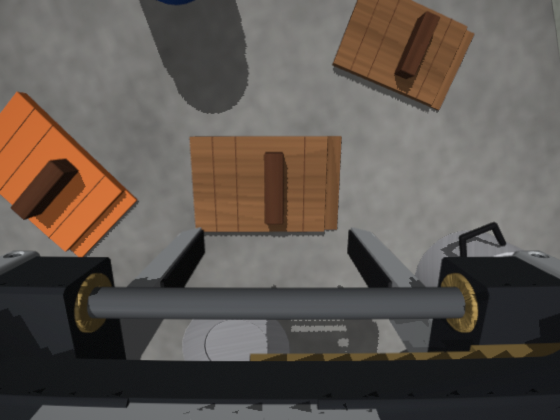

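The wrist view shows the board at (265,185), its batten at (273,188) and its tongue to the right at (334,185). It is square to the tool, and the handle measures (0.542, 0.2195) with its top at 0.046. Descending.

>>> servo_tool([
  {"dx": 0.3, "dy": -0.4, "dz": 50, "wx": 0, "wy": 0, "wz": 0, "claw": 60},
  {"dx": 0, "dy": 0, "dz": 50, "wx": 0, "wy": 0, "wz": 0, "claw": 60},
  {"dx": 0, "dy": 0, "dz": 50, "wx": 0, "wy": 0, "wz": 0, "claw": 60},
  {"dx": 0, "dy": 0, "dz": 30, "wx": 0, "wy": 0, "wz": 0, "claw": 60},
  {"dx": 0, "dy": 0, "dz": 12, "wx": 0, "wy": 0, "wz": 0, "claw": 60},
  {"dx": 0, "dy": 0, "dz": 7, "wx": 0, "wy": 0, "wz": 0, "claw": 60},
  {"dx": 0, "dy": 0, "dz": 0, "wx": 0, "wy": 0, "wz": 0, "claw": 60},
])

```text
t: 4.12
tcp_pos: [0.5415, 0.2211, 0.0221]
tool_rot: [[0.325, 0.946, 0.001], [0.946, -0.325, 0.0], [0.001, 0.001, -1.0]]
wrist_force: [0.7, -1.4, 0.2]
grip_width: 0.637
finger_force: 0.0
```

>>> servo_tool([
  {"dx": 0, "dy": 0, "dz": 0, "wx": 0, "wy": 0, "wz": 0, "claw": 10},
  {"dx": 0, "dy": 0, "dz": 0, "wx": 0, "wy": 0, "wz": 0, "claw": 10},
  {"dx": 0, "dy": 0, "dz": 0, "wx": 0, "wy": 0, "wz": 0, "claw": 10},
  {"dx": 0, "dy": 0, "dz": 0, "wx": 0, "wy": 0, "wz": 0, "claw": 10},
  {"dx": 0, "dy": 0, "dz": 0, "wx": 0, "wy": 0, "wz": 0, "claw": 10},
  {"dx": 0, "dy": 0, "dz": 0, "wx": 0, "wy": 0, "wz": 0, "claw": 10},
], newtons=40)

```text
t: 4.88
tcp_pos: [0.5414, 0.2207, 0.0216]
tool_rot: [[0.325, 0.946, 0.0], [0.946, -0.325, -0.0], [0.0, 0.0, -1.0]]
wrist_force: [0.9, -0.3, 4.3]
grip_width: 0.25
finger_force: 40.0
```

>>> servo_tool([
  {"dx": 0, "dy": 0, "dz": -10, "wx": 0, "wy": 0, "wz": 0, "claw": 10},
  {"dx": 0, "dy": 0, "dz": -30, "wx": 0, "wy": 0, "wz": 0, "claw": 10},
  {"dx": 0, "dy": 0, "dz": -40, "wx": 0, "wy": 0, "wz": 0, "claw": 10},
  {"dx": 0, "dy": 0, "dz": -40, "wx": 0, "wy": 0, "wz": 0, "claw": 10},
  {"dx": 0, "dy": 0, "dz": -40, "wx": 0, "wy": 0, "wz": -8, "claw": 10},
  {"dx": 0, "dy": 0, "dz": -20, "wx": 0, "wy": 0, "wz": -8, "claw": 10},
  {"dx": 0, "dy": 0, "dz": 0, "wx": 0, "wy": 0, "wz": -8, "claw": 10},
  {"dx": 0, "dy": 0, "dz": 0, "wx": 0, "wy": 0, "wz": -8, "claw": 10},
])

```text
t: 5.88
tcp_pos: [0.5409, 0.2206, 0.202]
tool_rot: [[-0.23, 0.973, -0.0], [0.973, 0.23, -0.0], [-0.0, -0.0, -1.0]]
wrist_force: [-0.2, 0.0, -4.1]
grip_width: 0.254
finger_force: 40.0
```

```bash
cat >> h.py <<'E'
O=np.array([.578,-.217,0.]); YAW=13.2; G=np.array([.020,.0008,.0216])  # slab, TCP in board
def tip_target(x,z,th,y=0.):   # tongue-tip in slab frame (m), tilt deg -> tcp, R
    B=rz(YAW)@Rn.from_euler('y',th,degrees=True).as_matrix()
    return O+rz(YAW)@np.array([x,y,z])+B@(G-[.110,0,0]), Rtool(YAW,th)
def tip_now():
    s=read_state(); R=np.array(s['tool_rot']); B=np.stack([R[:,1],R[:,0],-R[:,2]],1)
    o=np.array(s['tcp_pos'])-B@G; S=rz(YAW)
    print('t',round(s['t'],2),'tip',(S.T@(o+B@[.11,0,0]-O)*1000).round(1),'near',(S.T@(o+B@[-.09,0,0]-O)*1000).round(1),'tilt',np.degrees(np.arccos(min(1,B[2,2]))).round(2),
     'yawerr',np.degrees(np.arctan2(*(S.T@B[:,0])[1::-1])).round(2),'F slab',(S.T@s['wrist_force']).round(1),'g',round(s['grip_width'],3),s['finger_force'])
E
python3 - <<'E'
from h import *
tip_now(); plan(*tip_target(.075,.16,0))
E
```

```text
t 5.88 tip [153.8 433.8 180.4] near [-46.2 433.5 180.4] tilt 0.01 yawerr 0.1 F slab [-0.2  0.1 -4.1] g 0.254 39.997215270996094
t 5.88 tcp [0.5409 0.2206 0.202 ] turn [-0.01  0.    0.1 ] shift before turn [-433.5  -79.6   20.4] after turn [-433.7  -78.8   20.4] F [-0.2  0.  -4.1]
```

>>> servo_tool([
  {"dx": -30, "dy": -6, "dz": 0, "wx": 0, "wy": 0, "wz": 0, "claw": 10},
  {"dx": -58, "dy": -10, "dz": 0, "wx": 0, "wy": 0, "wz": 0, "claw": 10},
  {"dx": -58, "dy": -10, "dz": 0, "wx": 0, "wy": 0, "wz": 0, "claw": 10},
  {"dx": -58, "dy": -10, "dz": 0, "wx": 0, "wy": 0, "wz": 0, "claw": 10},
  {"dx": -58, "dy": -10, "dz": 0, "wx": 0, "wy": 0, "wz": 0, "claw": 10},
  {"dx": -58, "dy": -10, "dz": 0, "wx": 0, "wy": 0, "wz": 0, "claw": 10},
  {"dx": -58, "dy": -10, "dz": 0, "wx": 0, "wy": 0, "wz": 0, "claw": 10},
  {"dx": -55, "dy": -12, "dz": 0, "wx": 0, "wy": 0, "wz": 0, "claw": 10},
])

```text
t: 6.88
tcp_pos: [0.5625, -0.2205, 0.2018]
tool_rot: [[-0.226, 0.974, -0.0], [0.974, 0.226, 0.0], [0.0, -0.0, -1.0]]
wrist_force: [0.5, 1.1, -4.1]
grip_width: 0.253
finger_force: 40.0
```

>>> servo_tool([
  {"dx": 0, "dy": 0, "dz": 0, "wx": 0, "wy": 0, "wz": 0, "claw": 10},
  {"dx": 0, "dy": 0, "dz": 0, "wx": 0, "wy": 0, "wz": 0, "claw": 10},
])

```text
t: 7.12
tcp_pos: [0.5627, -0.2183, 0.2014]
tool_rot: [[-0.225, 0.974, -0.001], [0.974, 0.225, 0.0], [0.001, -0.0, -1.0]]
wrist_force: [0.2, -0.4, -3.1]
grip_width: 0.258
finger_force: 40.0
```

```bash
python3 - <<'E'
from h import *
tip_now(); plan(*tip_target(.075,.10,9))
im,d=get_image('top'); save('top1.png',im[90:280,270:460]); im,d=get_image('scene'); save('sc1.png',cv2.resize(im[120:340,150:400],None,fx=2.4,fy=2.4))
E
```

```text
t 7.12 tip [ 74.8   1.2 179.8] near [-125.2    1.8  179.9] tilt 0.04 yawerr -0.17 F slab [ 0.1 -0.4 -3.1] g 0.258 39.99763548374176
t 7.12 tcp [ 0.5627 -0.2183  0.2014] turn [ 8.97 -0.05 -0.17] shift before turn [-1.4  4.8 66. ] after turn [-1.4 15.  64.5] F [ 0.2 -0.4 -3.1]
```

View pics/sc1.png

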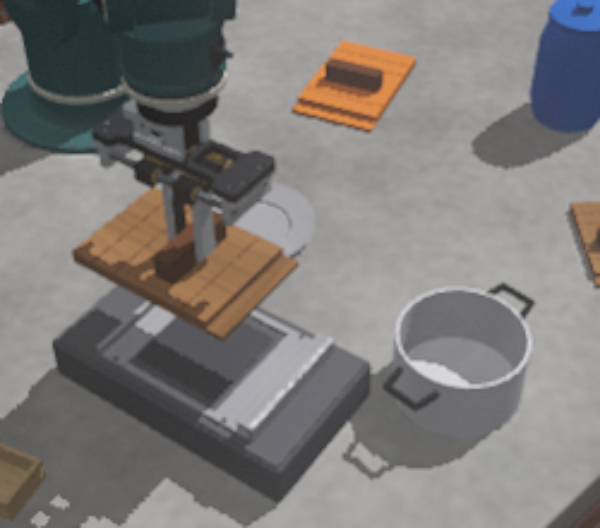

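The board is held level and square above the frame, tongue towards the lip (around (265,370) in the crop). Nothing else has been disturbed. Next I tilt and lower it.

>>> servo_tool([
  {"dx": -0.5, "dy": 1.6, "dz": 22, "wx": 3, "wy": 0, "wz": 0, "claw": 10},
  {"dx": -0.5, "dy": 1.6, "dz": 22, "wx": 3, "wy": 0, "wz": 0, "claw": 10},
  {"dx": 0, "dy": 4.5, "dz": 22, "wx": 3, "wy": 0, "wz": 0, "claw": 10},
  {"dx": 0, "dy": 0, "dz": 0, "wx": 0, "wy": 0, "wz": 0, "claw": 10},
  {"dx": 0, "dy": 0, "dz": 0, "wx": 0, "wy": 0, "wz": 0, "claw": 10},
])

```text
t: 7.85
tcp_pos: [0.5675, -0.2186, 0.136]
tool_rot: [[-0.226, 0.962, -0.151], [0.974, 0.223, -0.036], [-0.001, -0.155, -0.988]]
wrist_force: [-0.8, -0.4, -3.1]
grip_width: 0.252
finger_force: 40.0
```

```bash
python3 - <<'E'
from h import *
tip_now(); plan(*tip_target(.075,.075,9))
tg=[-.11]
for n in ['top','scene']:
    im,d=get_image(n); ci,T=pose(n); P=cloud(ci,T,d); hsv=cv2.cvtColor(im,cv2.COLOR_RGB2HSV)
    l=(P-O)@rz(YAW)*1000; m=(hsv[...,1]>80)&(hsv[...,0]<25)&(abs(l[...,0])<180)&(abs(l[...,1])<110)&(l[...,2]>70)
    q=l[m]; print(n,len(q),'x',np.percentile(q[:,0],[.5,99.5]).round(1),'y',np.percentile(q[:,1],[1,99]).round(1), 'lip x', np.percentile(l[(abs(l[...,0]-103)<25)&(abs(l[...,1])<70)&(l[...,2]>76)&~(hsv[...,1]>60)][:,0],[2,98]).round(1))
    e=q[(q[:,0]>60)]; print('tip z', np.median(q[q[:,0]>np.percentile(q[:,0],97)],0).round(1))
E
```

```text
t 7.85 tip [ 7.500e+01 -1.000e-01  1.007e+02] near [-122.6    0.3  131.7] tilt 8.91 yawerr -0.14 F slab [-0.9 -0.2 -3.1] g 0.252 39.997533559799194
t 7.85 tcp [ 0.5675 -0.2186  0.136 ] turn [ 0.09  0.01 -0.14] shift before turn [-0.1  4.  25.3] after turn [-0.1  4.1 25.3] F [-0.8 -0.4 -3.1]
top 857 x [-122.1  -57.9] y [-63.6  50.5] lip x [ 79.1 115.2]
tip z [-59.1 -42.4 136.7]
scene 2763 x [-117.1   76.5] y [-66.  58.] lip x [ 78.6 115.4]
tip z [ 74.6 -12.  106.6]
```

>>> servo_tool([
  {"dx": 0, "dy": 1.6, "dz": 10, "wx": 0, "wy": 0, "wz": 0, "claw": 10},
  {"dx": 0, "dy": 1.6, "dz": 10, "wx": 0, "wy": 0, "wz": 0, "claw": 10},
  {"dx": 0, "dy": 1.2, "dz": 8, "wx": 0, "wy": 0, "wz": 0, "claw": 10},
  {"dx": 0, "dy": 0.4, "dz": 3, "wx": 0, "wy": 0, "wz": 0, "claw": 10},
  {"dx": 0, "dy": 0, "dz": 0, "wx": 0, "wy": 0, "wz": 0, "claw": 10},
  {"dx": 0, "dy": 0, "dz": 0, "wx": 0, "wy": 0, "wz": 0, "claw": 10},
])

```text
t: 8.7
tcp_pos: [0.5673, -0.2189, 0.104]
tool_rot: [[-0.226, 0.962, -0.152], [0.974, 0.223, -0.036], [-0.0, -0.156, -0.988]]
wrist_force: [-0.6, 0.4, -4.4]
grip_width: 0.252
finger_force: 40.0
```

>>> servo_tool([
  {"dx": 0, "dy": 0.15, "dz": 1, "wx": 0, "wy": 0, "wz": 0, "claw": 10},
  {"dx": 0, "dy": 0.15, "dz": 1, "wx": 0, "wy": 0, "wz": 0, "claw": 10},
  {"dx": 0, "dy": 0.15, "dz": 1, "wx": 0, "wy": 0, "wz": 0, "claw": 10},
])

```text
t: 9.07
tcp_pos: [0.5672, -0.2187, 0.1007]
tool_rot: [[-0.226, 0.962, -0.152], [0.974, 0.223, -0.035], [-0.0, -0.156, -0.988]]
wrist_force: [0.3, -0.7, -3.1]
grip_width: 0.25
finger_force: 40.0
```

```bash
python3 -c "
from h import *
tip_now()"
```

```text
t 9.07 tip [74.6 -0.3 65.3] near [-123.     0.3   96.5] tilt 9.0 yawerr -0.16 F slab [ 0.1 -0.8 -3.1] g 0.25 39.997583627700806
```

>>> servo_tool([
  {"dx": 0, "dy": 0.08, "dz": 0.5, "wx": 0, "wy": 0, "wz": 0, "claw": 10},
  {"dx": 0, "dy": 0.08, "dz": 0.5, "wx": 0, "wy": 0, "wz": 0, "claw": 10},
  {"dx": 0, "dy": 0, "dz": 0, "wx": 0, "wy": 0, "wz": 0, "claw": 10},
])

```text
t: 9.45
tcp_pos: [0.5671, -0.2188, 0.0997]
tool_rot: [[-0.226, 0.962, -0.152], [0.974, 0.223, -0.035], [-0.0, -0.156, -0.988]]
wrist_force: [0.7, 0.1, -3.4]
grip_width: 0.252
finger_force: 40.0
```

>>> servo_tool([
  {"dx": 0, "dy": 0.08, "dz": 0.5, "wx": 0, "wy": 0, "wz": 0, "claw": 10},
  {"dx": 0, "dy": 0, "dz": 0, "wx": 0, "wy": 0, "wz": 0, "claw": 10},
])

```text
t: 9.7
tcp_pos: [0.5672, -0.2189, 0.0993]
tool_rot: [[-0.226, 0.962, -0.152], [0.974, 0.223, -0.035], [-0.0, -0.156, -0.988]]
wrist_force: [-1.3, 0.5, -1.8]
grip_width: 0.256
finger_force: 40.0
```

>>> servo_tool([
  {"dx": 0, "dy": 0.05, "dz": 0.4, "wx": 0, "wy": 0, "wz": 0, "claw": 10},
  {"dx": 0, "dy": 0, "dz": 0, "wx": 0, "wy": 0, "wz": 0, "claw": 10},
])

```text
t: 9.95
tcp_pos: [0.5671, -0.2189, 0.0991]
tool_rot: [[-0.225, 0.962, -0.152], [0.974, 0.223, -0.035], [-0.0, -0.156, -0.988]]
wrist_force: [-4.4, 1.1, 4.7]
grip_width: 0.254
finger_force: 40.0
```

```bash
python3 -c "
from h import *
tip_now()"
```

```text
t 9.95 tip [74.5 -0.4 63.6] near [-123.1    0.2   94.9] tilt 8.99 yawerr -0.17 F slab [-4.1  2.   4.7] g 0.254 40.025498270988464
```

>>> servo_tool([
  {"dx": 0, "dy": 2.0, "dz": -0.5, "wx": 0, "wy": 0, "wz": 0, "claw": 10},
  {"dx": 0, "dy": 3.0, "dz": -0.47, "wx": 0, "wy": 0, "wz": 0, "claw": 10},
  {"dx": 0, "dy": 3.0, "dz": -0.47, "wx": 0, "wy": 0, "wz": 0, "claw": 10},
  {"dx": 0, "dy": 3.0, "dz": -0.47, "wx": 0, "wy": 0, "wz": 0, "claw": 10},
  {"dx": 0, "dy": 3.0, "dz": -0.47, "wx": 0, "wy": 0, "wz": 0, "claw": 10},
])

```text
t: 10.58
tcp_pos: [0.5811, -0.2158, 0.099]
tool_rot: [[-0.225, 0.962, -0.152], [0.974, 0.223, -0.036], [-0.0, -0.157, -0.988]]
wrist_force: [-5.4, -0.5, 6.3]
grip_width: 0.252
finger_force: 40.0
```

```bash
python3 -c "
from h import *
tip_now()"
```

```text
t 10.57 tip [88.8 -0.6 63.6] near [-108.7    0.    94.9] tilt 9.01 yawerr -0.18 F slab [-5.3  0.8  6.3] g 0.252 40.02845764160156
```

>>> servo_tool([
  {"dx": 0, "dy": 0, "dz": -0.25, "wx": 0, "wy": 0, "wz": 0, "claw": 10},
  {"dx": 0, "dy": 2.0, "dz": -0.32, "wx": 0, "wy": 0, "wz": 0, "claw": 10},
  {"dx": 0, "dy": 2.0, "dz": -0.32, "wx": 0, "wy": 0, "wz": 0, "claw": 10},
  {"dx": 0, "dy": 2.0, "dz": -0.32, "wx": 0, "wy": 0, "wz": 0, "claw": 10},
  {"dx": 0, "dy": 2.0, "dz": -0.32, "wx": 0, "wy": 0, "wz": 0, "claw": 10},
])

```text
t: 11.2
tcp_pos: [0.589, -0.2136, 0.0991]
tool_rot: [[-0.226, 0.962, -0.152], [0.974, 0.223, -0.035], [-0.0, -0.157, -0.988]]
wrist_force: [-3.7, -0.4, 3.2]
grip_width: 0.253
finger_force: 40.0
```

```bash
python3 -c "
from h import *
tip_now()"
```

```text
t 11.2 tip [97.  -0.3 63.7] near [-100.5    0.3   95. ] tilt 9.0 yawerr -0.16 F slab [-3.7  0.5  3.2] g 0.253 40.013086795806885
```

>>> servo_tool([
  {"dx": 0, "dy": 1.5, "dz": -0.25, "wx": 0, "wy": 0, "wz": 0, "claw": 10},
  {"dx": 0, "dy": 1.5, "dz": -0.25, "wx": 0, "wy": 0, "wz": 0, "claw": 10},
  {"dx": 0, "dy": 1.0, "dz": -0.16, "wx": 0, "wy": 0, "wz": 0, "claw": 10},
  {"dx": 0, "dy": 1.0, "dz": -0.16, "wx": 0, "wy": 0, "wz": 0, "claw": 10},
  {"dx": 0, "dy": 1.0, "dz": -0.16, "wx": 0, "wy": 0, "wz": 0, "claw": 10},
])

```text
t: 11.82
tcp_pos: [0.5949, -0.2124, 0.0992]
tool_rot: [[-0.226, 0.962, -0.152], [0.974, 0.223, -0.035], [-0.0, -0.156, -0.988]]
wrist_force: [-3.3, -1.7, 2.1]
grip_width: 0.255
finger_force: 40.0
```

>>> servo_tool([
  {"dx": 0, "dy": 0.6, "dz": -0.1, "wx": 0, "wy": 0, "wz": 0, "claw": 10},
  {"dx": 0, "dy": 0.6, "dz": -0.1, "wx": 0, "wy": 0, "wz": 0, "claw": 10},
])

```text
t: 12.08
tcp_pos: [0.596, -0.2121, 0.0992]
tool_rot: [[-0.226, 0.962, -0.152], [0.974, 0.223, -0.035], [-0.0, -0.156, -0.988]]
wrist_force: [-3.7, -1.1, 1.0]
grip_width: 0.251
finger_force: 40.0
```

```bash
python3 -c "
from h import *
tip_now()"
```

```text
t 12.07 tip [104.2  -0.3  63.8] near [-93.3   0.2  95.1] tilt 9.0 yawerr -0.16 F slab [-3.8 -0.2  1. ] g 0.251 40.00797629356384
```

>>> servo_tool([
  {"dx": 0, "dy": 0.6, "dz": -0.09, "wx": 0, "wy": 0, "wz": 0, "claw": 10},
  {"dx": 0, "dy": 0.6, "dz": -0.09, "wx": 0, "wy": 0, "wz": 0, "claw": 10},
])

```text
t: 12.32
tcp_pos: [0.5972, -0.2118, 0.0992]
tool_rot: [[-0.226, 0.962, -0.152], [0.974, 0.223, -0.035], [-0.0, -0.156, -0.988]]
wrist_force: [-2.4, -0.7, 1.4]
grip_width: 0.25
finger_force: 40.0
```

>>> servo_tool([
  {"dx": 0, "dy": 0.5, "dz": -0.07, "wx": 0, "wy": 0, "wz": 0, "claw": 10},
  {"dx": 0, "dy": 0.5, "dz": -0.07, "wx": 0, "wy": 0, "wz": 0, "claw": 10},
])

```text
t: 12.58
tcp_pos: [0.5982, -0.2116, 0.0992]
tool_rot: [[-0.226, 0.962, -0.152], [0.974, 0.223, -0.035], [-0.0, -0.156, -0.988]]
wrist_force: [-2.4, -0.8, 1.6]
grip_width: 0.257
finger_force: 40.0
```

>>> servo_tool([
  {"dx": 0, "dy": 0.5, "dz": -0.07, "wx": 0, "wy": 0, "wz": 0, "claw": 10},
])

```text
t: 12.7
tcp_pos: [0.5987, -0.2115, 0.0992]
tool_rot: [[-0.226, 0.962, -0.152], [0.974, 0.223, -0.035], [-0.0, -0.156, -0.988]]
wrist_force: [-3.4, -0.9, 1.1]
grip_width: 0.253
finger_force: 40.0
```

```bash
python3 -c "
from h import *
tip_now()"
```

```text
t 12.7 tip [106.9  -0.4  63.8] near [-90.6   0.1  95.1] tilt 9.0 yawerr -0.16 F slab [-3.5 -0.1  1.1] g 0.253 40.008761286735535
```

>>> servo_tool([
  {"dx": 0, "dy": 0.4, "dz": -0.06, "wx": 0, "wy": 0, "wz": 0, "claw": 10},
  {"dx": 0, "dy": 0.1, "dz": 0, "wx": 0, "wy": 0, "wz": 0, "claw": 10},
])

```text
t: 12.95
tcp_pos: [0.5992, -0.2114, 0.0992]
tool_rot: [[-0.226, 0.962, -0.152], [0.974, 0.223, -0.035], [-0.0, -0.156, -0.988]]
wrist_force: [-3.8, -0.7, 2.2]
grip_width: 0.25
finger_force: 40.0
```

>>> servo_tool([
  {"dx": 0, "dy": 0.4, "dz": -0.06, "wx": 0, "wy": 0, "wz": 0, "claw": 10},
  {"dx": 0, "dy": 0.1, "dz": 0, "wx": 0, "wy": 0, "wz": 0, "claw": 10},
])

```text
t: 13.2
tcp_pos: [0.5995, -0.2114, 0.0992]
tool_rot: [[-0.226, 0.962, -0.153], [0.974, 0.223, -0.035], [-0.0, -0.157, -0.988]]
wrist_force: [-5.8, -0.8, 3.3]
grip_width: 0.253
finger_force: 40.0
```

>>> servo_tool([
  {"dx": 0, "dy": 0.4, "dz": -0.06, "wx": 0, "wy": 0, "wz": 0, "claw": 10},
])

```text
t: 13.32
tcp_pos: [0.5996, -0.2114, 0.0992]
tool_rot: [[-0.225, 0.962, -0.153], [0.974, 0.223, -0.035], [0.0, -0.157, -0.988]]
wrist_force: [-8.0, -1.4, 5.4]
grip_width: 0.257
finger_force: 40.0
```

```bash
python3 -c "
from h import *
tip_now()"
```

```text
t 13.32 tip [107.8  -0.5  63.7] near [-89.7   0.1  95.2] tilt 9.05 yawerr -0.18 F slab [-8.2  0.5  5.4] g 0.257 40.01848518848419
```

>>> servo_tool([
  {"dx": 0, "dy": -0.8, "dz": 0.0, "wx": 0, "wy": 0, "wz": 0, "claw": 10},
  {"dx": 0, "dy": -0.5, "dz": 0.0, "wx": 0, "wy": 0, "wz": 0, "claw": 10},
])

```text
t: 13.58
tcp_pos: [0.5992, -0.2112, 0.0992]
tool_rot: [[-0.226, 0.962, -0.152], [0.974, 0.223, -0.035], [-0.0, -0.156, -0.988]]
wrist_force: [0.2, -0.7, -1.8]
grip_width: 0.253
finger_force: 40.0
```

```bash
python3 -c "
from h import *
tip_now()"
```

```text
t 13.57 tip [107.5  -0.2  63.9] near [-90.    0.3  95. ] tilt 8.95 yawerr -0.14 F slab [ 0.  -0.8 -1.8] g 0.253 40.00210225582123
```

>>> servo_tool([
  {"dx": 0, "dy": -0.7, "dz": 0.1, "wx": 0, "wy": 0, "wz": 0, "claw": 10},
  {"dx": 0, "dy": -0.38, "dz": 1.57, "wx": -1, "wy": 0, "wz": 0, "claw": 10},
  {"dx": 0, "dy": -0.38, "dz": 1.57, "wx": -1, "wy": 0, "wz": 0, "claw": 10},
  {"dx": 0, "dy": -0.38, "dz": 1.57, "wx": -1, "wy": 0, "wz": 0, "claw": 10},
  {"dx": 0, "dy": 0, "dz": 0, "wx": 0, "wy": 0, "wz": 0, "claw": 10},
])

```text
t: 14.2
tcp_pos: [0.5959, -0.2122, 0.0949]
tool_rot: [[-0.225, 0.969, -0.102], [0.974, 0.224, -0.023], [0.0, -0.104, -0.995]]
wrist_force: [-0.5, 0.5, -2.6]
grip_width: 0.254
finger_force: 40.0
```

```bash
python3 -c "
from h import *
tip_now()"
```

```text
t 14.2 tip [105.8  -0.5  64. ] near [-93.1   0.2  84.9] tilt 5.99 yawerr -0.19 F slab [-0.4  0.7 -2.6] g 0.254 39.99837040901184
```

>>> servo_tool([
  {"dx": 0, "dy": 0.8, "dz": -0.05, "wx": 0, "wy": 0, "wz": 0, "claw": 10},
  {"dx": 0, "dy": -0.36, "dz": 1.57, "wx": -1, "wy": 0, "wz": 0, "claw": 10},
  {"dx": 0, "dy": -0.36, "dz": 1.57, "wx": -1, "wy": 0, "wz": 0, "claw": 10},
  {"dx": 0, "dy": 0, "dz": 0, "wx": 0, "wy": 0, "wz": 0, "claw": 10},
])

```text
t: 14.7
tcp_pos: [0.5959, -0.2122, 0.0918]
tool_rot: [[-0.225, 0.972, -0.068], [0.974, 0.225, -0.016], [0.0, -0.069, -0.998]]
wrist_force: [-0.5, -0.6, -2.5]
grip_width: 0.25
finger_force: 40.0
```

```bash
python3 -c "
from h import *
tip_now()"
```

```text
t 14.7 tip [106.8  -0.5  64. ] near [-92.7   0.2  77.8] tilt 3.98 yawerr -0.18 F slab [-0.7 -0.5 -2.5] g 0.25 39.99843657016754
```

>>> servo_tool([
  {"dx": 0, "dy": -0.45, "dz": 1.57, "wx": -1, "wy": 0, "wz": 0, "claw": 10},
  {"dx": 0, "dy": -0.2, "dz": 0.78, "wx": -0.5, "wy": 0, "wz": 0, "claw": 10},
])

```text
t: 14.95
tcp_pos: [0.5953, -0.2123, 0.0894]
tool_rot: [[-0.226, 0.973, -0.042], [0.974, 0.225, -0.01], [-0.0, -0.043, -0.999]]
wrist_force: [0.2, 0.4, -1.9]
grip_width: 0.253
finger_force: 40.0
```

>>> servo_tool([
  {"dx": 0, "dy": -0.2, "dz": 0.78, "wx": -0.5, "wy": 0, "wz": 0, "claw": 10},
  {"dx": 0, "dy": -0.2, "dz": 0.78, "wx": -0.5, "wy": 0, "wz": 0, "claw": 10},
])

```text
t: 15.2
tcp_pos: [0.5949, -0.2124, 0.0879]
tool_rot: [[-0.226, 0.974, -0.025], [0.974, 0.226, -0.006], [-0.0, -0.026, -1.0]]
wrist_force: [0.4, -0.8, -1.7]
grip_width: 0.252
finger_force: 40.0
```

```bash
python3 -c "
from h import *
tip_now()"
```

```text
t 15.2 tip [106.9  -0.4  64. ] near [-93.    0.2  69.1] tilt 1.47 yawerr -0.16 F slab [ 0.2 -0.9 -1.7] g 0.252 39.999486207962036
```

>>> servo_tool([
  {"dx": 0, "dy": -0.2, "dz": 0.78, "wx": -0.5, "wy": 0, "wz": 0, "claw": 10},
  {"dx": 0, "dy": -0.2, "dz": 0.78, "wx": -0.5, "wy": 0, "wz": 0, "claw": 10},
])

```text
t: 15.45
tcp_pos: [0.5945, -0.2125, 0.0863]
tool_rot: [[-0.226, 0.974, -0.008], [0.974, 0.226, -0.002], [-0.0, -0.008, -1.0]]
wrist_force: [0.9, 0.0, -3.0]
grip_width: 0.253
finger_force: 40.0
```

>>> servo_tool([
  {"dx": 0, "dy": -0.1, "dz": 0.5, "wx": -0.3, "wy": 0, "wz": 0, "claw": 10},
  {"dx": 0, "dy": 0, "dz": 0, "wx": 0, "wy": 0, "wz": 0, "claw": 10},
])

```text
t: 15.7
tcp_pos: [0.5943, -0.2125, 0.0859]
tool_rot: [[-0.226, 0.974, -0.003], [0.974, 0.226, -0.001], [-0.0, -0.003, -1.0]]
wrist_force: [-1.2, -0.0, -1.7]
grip_width: 0.25
finger_force: 40.0
```

```bash
python3 -c "
from h import *
tip_now()"
```

```text
t 15.7 tip [106.8  -0.4  64. ] near [-93.2   0.1  64.7] tilt 0.2 yawerr -0.16 F slab [-1.2  0.2 -1.7] g 0.25 39.999815225601196
```

>>> servo_tool([
  {"dx": 0, "dy": -0.05, "dz": 0.35, "wx": -0.2, "wy": 0, "wz": 0, "claw": 10},
  {"dx": 0, "dy": 0, "dz": 0, "wx": 0, "wy": 0, "wz": 0, "claw": 10},
])

```text
t: 15.95
tcp_pos: [0.5943, -0.2125, 0.0856]
tool_rot: [[-0.226, 0.974, -0.0], [0.974, 0.226, -0.0], [-0.0, -0.0, -1.0]]
wrist_force: [-1.2, -0.6, 2.4]
grip_width: 0.253
finger_force: 40.0
```

>>> servo_tool([
  {"dx": 0, "dy": 0, "dz": 0.15, "wx": 0, "wy": 0, "wz": 0, "claw": 10},
  {"dx": 0, "dy": 0, "dz": 0, "wx": 0, "wy": 0, "wz": 0, "claw": 10},
])

```text
t: 16.2
tcp_pos: [0.5943, -0.2125, 0.0856]
tool_rot: [[-0.226, 0.974, 0.0], [0.974, 0.226, -0.0], [-0.0, 0.0, -1.0]]
wrist_force: [-3.7, 2.1, 5.3]
grip_width: 0.253
finger_force: 40.0
```

```bash
python3 -c "
from h import *
tip_now()"
```

```text
t 16.2 tip [106.9  -0.4  64. ] near [-93.1   0.1  64. ] tilt 0.0 yawerr -0.16 F slab [-3.1  2.9  5.3] g 0.253 40.000319480895996
```

>>> servo_tool([
  {"dx": 0, "dy": 0, "dz": -0.2, "wx": 0, "wy": 0, "wz": 0, "claw": 10},
  {"dx": 0, "dy": 0, "dz": 0, "wx": 0, "wy": 0, "wz": 0, "claw": 10},
], newtons=5)

```text
t: 16.45
tcp_pos: [0.5943, -0.2126, 0.0857]
tool_rot: [[-0.226, 0.974, -0.0], [0.974, 0.226, -0.0], [-0.0, -0.0, -1.0]]
wrist_force: [-2.8, 1.0, 2.6]
grip_width: 0.254
finger_force: 5.0
```

>>> servo_tool([
  {"dx": 0, "dy": 0, "dz": 0, "wx": 0, "wy": 0, "wz": 0, "claw": 26},
  {"dx": 0, "dy": 0, "dz": 0, "wx": 0, "wy": 0, "wz": 0, "claw": 30},
  {"dx": 0, "dy": 0, "dz": 0, "wx": 0, "wy": 0, "wz": 0, "claw": 40},
  {"dx": 0, "dy": 0, "dz": 0, "wx": 0, "wy": 0, "wz": 0, "claw": 50},
  {"dx": 0, "dy": 0, "dz": 0, "wx": 0, "wy": 0, "wz": 0, "claw": 50},
])

```text
t: 17.08
tcp_pos: [0.5944, -0.2125, 0.0856]
tool_rot: [[-0.226, 0.974, 0.0], [0.974, 0.226, -0.0], [-0.0, 0.0, -1.0]]
wrist_force: [0.5, 0.5, -0.4]
grip_width: 0.528
finger_force: 0.0
```

>>> servo_tool([
  {"dx": 0, "dy": 0, "dz": -10, "wx": 0, "wy": 0, "wz": 0, "claw": 50},
  {"dx": 0, "dy": 0, "dz": -30, "wx": 0, "wy": 0, "wz": 0, "claw": 50},
  {"dx": 0, "dy": 0, "dz": -50, "wx": 0, "wy": 0, "wz": 0, "claw": 50},
  {"dx": 0, "dy": 0, "dz": -50, "wx": 0, "wy": 0, "wz": 0, "claw": 50},
  {"dx": 0, "dy": 0, "dz": -20, "wx": 0, "wy": 0, "wz": 0, "claw": 50},
  {"dx": 0, "dy": 0, "dz": 0, "wx": 0, "wy": 0, "wz": 0, "claw": 50},
])

```text
t: 17.82
tcp_pos: [0.5949, -0.2128, 0.2476]
tool_rot: [[-0.226, 0.974, 0.003], [0.974, 0.226, -0.001], [-0.001, 0.003, -1.0]]
wrist_force: [0.0, 0.0, -1.1]
grip_width: 0.533
finger_force: 0.0
```

```bash
python3 - <<'E'
from h import *
tip_now()
for n in ['wrist','scene']:
    s=read_state(); im,d=get_image(n); ci,T=pose(n,s); P=cloud(ci,T,d); hsv=cv2.cvtColor(im,cv2.COLOR_RGB2HSV)
    save(n+'9.png',im if n=='wrist' else cv2.resize(im[120:340,150:400],None,fx=2.4,fy=2.4))
    l=(P-O)@rz(YAW)*1000; q=l[(abs(l[...,0])<130)&(abs(l[...,1])<70)&(hsv[...,1]>70)&(hsv[...,0]<25)&(l[...,2]>70)&(l[...,2]<90)]
    if len(q)<50: continue
    A=np.c_[q[:,:2],np.ones(len(q))]; c=np.linalg.lstsq(A,q[:,2],rcond=None)[0]; print(n,len(q),'slopes rad',c[:2].round(4),'z',c[2].round(1),rect(q/1000))
    for a in (-80,-40,0,50,75): k=q[abs(q[:,0]-a)<6]; print(a,np.median(k[:,2]).round(1) if len(k) else '',end=' ')
    print()
E
```

```text
t 17.82 tip [107.5  -0.8 226.3] near [-92.5  -0.3 225.7] tilt 0.18 yawerr -0.16 F slab [ 0.   0.  -1.1] g 0.533 0.0
wrist 13437 slopes rad [-0.0104  0.0007] z 80.9 (array([ 1.1, -0. ]), array([131.1, 190. ]), 89.7)
-80 81.2 -40 81.3 0 81.4 50 81.4 75 81.3 
scene 2213 slopes rad [-0.0015  0.0069] z 78.7 (array([-4.2,  0.3]), array([135. , 185.8]), 89.6)
-80 78.9 -40 78.7 0 78.8 50 78.8 75 78.5
```

View pics/scene9.png

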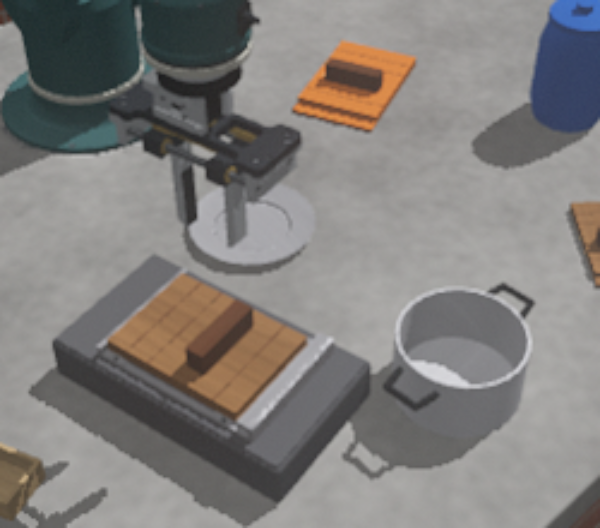

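The board lies flat under the lip and behind the curb, centred and released. Its top measures level at about 80 mm, and the gripper is clear.

```bash
python3 -c "
from h import *
print(robot.finish_job())"
```

```text
the job is handed in; nothing more can be done
None
```

The board is on the slab, lying flat with its tongue under the lip and its plain end behind the curb. It is released, and I handed the job in at about 18 s; the judge gave no verdict back.

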